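# Pour two medallions out of one corner of a four-way tray

### The job

The blue parts tin was left lying on its side: tip it a quarter turn over onto its base so that its mouth is up. Then take the four-way sorting tray by its orange grip and tilt it toward the open corner of the compartment with the two bronze medallions, so that only they slide out into the tin; do not touch the medallions with the gripper, and keep the jar lid, the red cap and the red plug in the tray. Set the tray back down flat on the table, let go of it, and leave the white jar, the binoculars and the teal box where they are.

Things in the scene. Friction and masses are not known exactly. Their poses are not given: they have to be found in the camera images.
- sorting_tray: Grey loose tray, 0.3 kg empty: a 200 x 200 mm square with its corners cut off at 45 degrees. Origin: centre of the underside; z up, x and y square to its sides. Floor 4 mm thick. Outer walls (88 mm long, in the middle of each side) and two dividers along the x and y axes are 3 mm thick, tops 42 mm above the underside. So each quadrant is a compartment, open only at its cut corner.
- tray_spout (a point): Middle of the open floor edge of the tray's +x +y compartment: a spout 79 mm wide, without sill, 102 mm from the tray's centre at 45 degrees from its x, 4 mm above its underside. The other three compartments have the same spout at 135, -135 and -45 degrees. Axes as the tray's.
- tray_grip (a point): Centre of the tray's orange grip, 87 mm above its underside on a stem in the middle: a block 52 mm along the tray's x, 24 mm along its y and 46 mm high (64 to 110 mm above the underside). Pinch it across y from above. Axes as the tray's.
- parts_tin: Blue open tin, loose, 0.4 kg, outside 130 mm along x, 160 along y, 60 along z, walls and base 4 mm. Origin: centre of the outside of the base; z out of the mouth. At the start it stands on its -x wall (130 mm high, 60 deep), mouth roughly toward the robot, origin 65 mm above the table. Pushed at its top edge away from the mouth by some 25 degrees it falls over onto its base.
- medallion_a: Bronze disc, 50 mm across, 10 mm thick, 0.14 kg; origin at the centre of its underside, z along its axis. Lies on the floor of one of the tray's compartments (any of the four, about 49 mm from the centre in x and y).
- medallion_b: Bronze disc, 48 mm across, 10 mm thick, 0.14 kg; origin at the centre of its underside, z along its axis. Lies on top of medallion_a. The discs start to slide at a tilt of the tray somewhere between 25 and 40 degrees: friction is not known.
- jar_lid: White screw lid, 58 mm across, 14 mm high, 14 g, lying in another compartment of the tray; origin at the centre of its underside.
- red_cap: Red plastic cap, 34 mm across, 28 mm high, 12 g, standing in another compartment of the tray; origin at the centre of its underside.
- red_plug: Orange-red plug with three steel pins on top, 36 mm across, 50 mm high, 30 g, standing in the fourth compartment of the tray; origin at the centre of its underside.
- white_jar: White open putty jar, 52 mm across, 58 mm high, standing behind the tray to the left, loose; origin at the centre of its underside. A bystander.
- binoculars: Small blue binoculars, 109 x 110 x 48 mm, lying flat at the back, loose; origin at the centre of the underside. A bystander.
- teal_box: Shut teal parts box, 104 x 136 x 44 mm, at the back beyond the tin, loose; origin at the centre of its underside. A bystander.
Things that resemble listed ones, but are neither listed nor needed, are in the scene too. Of the things like the medallion_b, leave any that is black, green or yellow; of the rest the smaller one is meant.

How it is judged (in metres and radians):
On the way, in this order (a step that is already met when the one before it is completed fails the run):
1. the tin stands on its base, mouth up, with both medallions still in the tray (angle between parts_tin's own z axis and vertical below 0.1 rad and height (world z) of parts_tin below 0.008 m and x of medallion_a in the frame of sorting_tray between -0.1 and 0.1 m and y of medallion_a in the frame of sorting_tray between -0.1 and 0.1 m and z of medallion_a in the frame of sorting_tray between -0.005 and 0.045 m and x of medallion_b in the frame of sorting_tray between -0.1 and 0.1 m and y of medallion_b in the frame of sorting_tray between -0.1 and 0.1 m and z of medallion_b in the frame of sorting_tray between -0.005 and 0.045 m), for 0.2 s.
2. both medallions lie in the tin and the other three parts are still in the tray (x of medallion_a in the frame of parts_tin between -0.061 and 0.061 m and y of medallion_a in the frame of parts_tin between -0.076 and 0.076 m and z of medallion_a in the frame of parts_tin between -0.002 and 0.055 m and x of medallion_b in the frame of parts_tin between -0.061 and 0.061 m and y of medallion_b in the frame of parts_tin between -0.076 and 0.076 m and z of medallion_b in the frame of parts_tin between -0.002 and 0.055 m and x of jar_lid in the frame of sorting_tray between -0.1 and 0.1 m and y of jar_lid in the frame of sorting_tray between -0.1 and 0.1 m and z of jar_lid in the frame of sorting_tray between -0.005 and 0.045 m and x of red_cap in the frame of sorting_tray between -0.1 and 0.1 m and y of red_cap in the frame of sorting_tray between -0.1 and 0.1 m and z of red_cap in the frame of sorting_tray between -0.005 and 0.045 m and x of red_plug in the frame of sorting_tray between -0.1 and 0.1 m and y of red_plug in the frame of sorting_tray between -0.1 and 0.1 m and z of red_plug in the frame of sorting_tray between -0.005 and 0.045 m), for 0.1 s.
At the end, for the whole second after the job is handed in: The tin stands on its base, mouth up (within 6 degrees, base within 8 mm of the table); both medallions lie in it below its rim; the jar lid, red cap and red plug are still in the tray; the tray stands level on the table (within 3 degrees and 5 mm), released; tray, tin and medallions are at rest (all of step 2 and angle between parts_tin's own z axis and vertical below 0.1 rad and height (world z) of parts_tin below 0.008 m and angle between sorting_tray's own z axis and vertical below 0.05 rad and height (world z) of sorting_tray between -0.005 and 0.005 m and linear speed of each of sorting_tray, parts_tin, medallion_a, medallion_b below 0.02 m/s); the robot touches nothing.
It fails at once if the gripper touches a medallion (contact force between the fingers and medallion_a above 0.5 N or contact force between the fingers and medallion_b above 0.5 N).
It fails at once if the lid, the cap or the plug leaves the tray (not ((x of jar_lid in the frame of sorting_tray between -0.1 and 0.1 m and y of jar_lid in the frame of sorting_tray between -0.1 and 0.1 m and z of jar_lid in the frame of sorting_tray between -0.005 and 0.045 m)) or not ((x of red_cap in the frame of sorting_tray between -0.1 and 0.1 m and y of red_cap in the frame of sorting_tray between -0.1 and 0.1 m and z of red_cap in the frame of sorting_tray between -0.005 and 0.045 m)) or not ((x of red_plug in the frame of sorting_tray between -0.1 and 0.1 m and y of red_plug in the frame of sorting_tray between -0.1 and 0.1 m and z of red_plug in the frame of sorting_tray between -0.005 and 0.045 m))).
It fails at once if the white jar is moved more than 30 mm (distance of white_jar from where it was at the start of the episode above 0.03 m).
It fails at once if the binoculars is moved more than 30 mm (distance of binoculars from where it was at the start of the episode above 0.03 m).
It fails at once if the teal box is moved more than 30 mm (distance of teal_box from where it was at the start of the episode above 0.03 m).
It also fails if it takes over 64 s, if anything falls off the work surface, if the arm or the gripper's body presses on something with over 40 N, if the wrist force passes 120 N, or if a joint passes its speed limit or range.

### The arm

A 6-joint arm with a two-finger parallel gripper is mounted at the origin on a cart in front of the work surface, level with it; the furniture and walls round the work are solid. World frame = base frame: x ahead of the robot, y to its left, z up, the work surface at z = 0. Lengths are in m, angles in degrees, forces in N, time in s.
With the tool pointing down it reaches from about 0.35 to 0.85 m from the base axis. Payload 8.1 kg.
Tool frame: the origin (TCP) lies on the centre line of the jaws, within the pads' length; the fingertips stand finger_overhang ahead of it and the grasp point (between the pads) is the TCP (finger_overhang is the distance from the TCP to the fingertips, in m); z points along the fingers, y is the line along which they close (so a half turn about z gives the same grasp; the last joint's range is limited). The gripper opens to 93 mm and grips with 3 to 60 N. Pads are 15 mm wide; open, the fingers measure 128 mm over their backs; the gripper's body (75 mm by 188 mm) begins 65 mm behind the grasp point.
Start: joints at [61.971, 7.471, 85.268, -0, 87.261, -4.893], TCP at [0.236, 0.552, 0.238] pointing down, gripper open.
Joint ranges: [-169.43, 169.43], [-51.17, 129.36], [1.28, 143.12], [-76.62, 256.62], [0, 156.53], [-152.29, 152.29]. Speed limits (degrees/s): [136.94, 136.94, 159.86, 180, 180, 180].

### API

Orientations are given as [roll, pitch, yaw] about the fixed x, y, z axes, in that order (R = Rz(yaw) Ry(pitch) Rx(roll)).
In Python, from rig import * gives the robot as it stands. The module is installed in compiled form; this text tells all that it offers.
- The arm moves only by the shell command python3 -m creep 'ROWS'. ROWS is JSON, a list of rows, each an object of numbers: "tx", "ty", "tz": the shift along the tool's x, y, z in cm; "wx", "wy", "wz": the turn, a rotation vector about the tool's x, y, z in rad; "hand": the finger opening in cm, from 0 to 9.3. A call has 1 to 10 rows; each row is the pose to reach, as a shift and turn from the pose commanded when the call began, along the tool's axes at that moment; what a row does not reach only later rows make up. A row lasts 1/12 s, in which the tool goes at most 41.7 mm and 7.16 degrees, less where a joint would pass 70% of its speed; a pose out of reach is approached as far as the arm can. A call with a gripper value outside its range is refused whole. The fingers move at their own pace and stop on an object; the grip force is fixed at half the most. Time passes only in rows, so rows that repeat a pose let the fingers close. It gives the time, the measured TCP pose, the force, the opening and the grip force at its end, in the units of the state.
- state(): the state, without advancing time (a new reading comes with each control period).
- read_camera(name): name is "scene" or "side" or "wrist"; returns the picture (400x640x3 uint8, red, green, blue); there is no depth.
- camera_params(name): a dict with "fx", "fy", "cx", "cy" (pixels), "world_to_cam" (4x4, takes a point from world to camera coordinates). Camera axes: x right, y down, z forward; pixel columns grow to the right and rows downward; lengths in m; the calibration is good to about 2 mm. A picture is of the moment at which its call begins: read the wrist's pose just before it. camera_params takes no time and is no camera call; for the wrist camera it gives the pose at the moment of the call.
- job_done(): hands the job in; it is judged then, once.
The state is a dict: "time": time; "q": joint angles; "qvel": joint speeds; "tau": joint torques, N m; "position": TCP position; "orientation": TCP orientation; "ft_force": force on the tool from outside, world axes, zero at the start; "wrist_torque": the same for the moment, N m; "opening": finger opening in m; "grip_force": force on a finger pad.
Only numpy, scipy, OpenCV 4.12 (cv2) and the standard library are available. Lean on these libraries where they do the work, as an engineer would, in place of code of your own. Each camera call takes 0.05 s, during which the arm holds its last target. There are 200 camera calls.

## Working session

There is one attempt and no reset: what is moved stays moved. The work goes in short steps, Python scripts to look and compute and a shell command to move; the robot and the scene stay as the last step left them, time stands still between calls to the robot, and variables do not carry over. Pictures are saved under pics/ and viewed, at most 10 in all, crops included, and the job is handed in when it is done.

```bash
mkdir -p pics; python3 - <<'E'
from rig import *
import cv2,numpy as np
s=state();print(s)
for n in["scene","side"]:
    cv2.imwrite(f"pics/{n}0.png",read_camera(n)[:,:,::-1]);p=camera_params(n);print(n,p["fx"],p["fy"],p["cx"],p["cy"],np.round(p["world_to_cam"],4).tolist())
E
```

```text
{'time': 0.0, 'q': array([ 6.19700840e+01,  7.51399587e+00,  8.53291351e+01,  1.15901116e-03,
        8.72627743e+01, -4.89428216e+00]), 'qvel': array([ 0.00300395, -0.02435001,  0.09047009,  0.06977641, -0.00163175,
       -0.01544654]), 'tau': array([-5.01605064e-04, -5.59853446e+01, -4.91754091e+01,  7.66147440e-02,
        3.59088834e-02, -2.20625429e-04]), 'position': array([0.23547461, 0.55127327, 0.23660041]), 'orientation': array([-1.79894580e+02, -1.01889344e-02,  1.56864300e+02]), 'ft_force': array([-0.29919082,  0.37503026,  0.16660674]), 'wrist_torque': array([-0.005816  , -0.03010925, -0.01748995]), 'grip_force': 0.0, 'opening': 0.09272706919002646}
scene 446.80240498333416 446.80240498333416 327.71962931370865 207.2994637913253 [[-0.5351, -0.8446, -0.0167, 0.5267], [-0.3813, 0.2591, -0.8874, 0.239], [0.7539, -0.4685, -0.4607, 1.2377], [0.0, 0.0, 0.0, 1.0]]
side 491.9690660436151 491.9690660436151 312.9002021946628 198.63860217551363 [[0.8346, -0.5506, -0.0164, -0.3644], [-0.3052, -0.4375, -0.8459, 0.3608], [0.4585, 0.711, -0.5331, 0.8551], [0.0, 0.0, 0.0, 1.0]]
```

View pics/scene0.png

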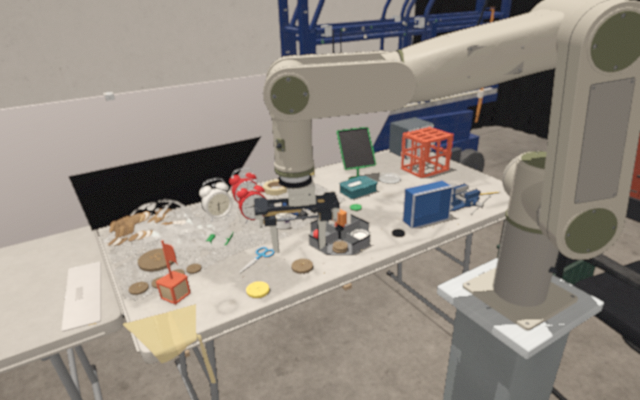

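View pics/side0.png

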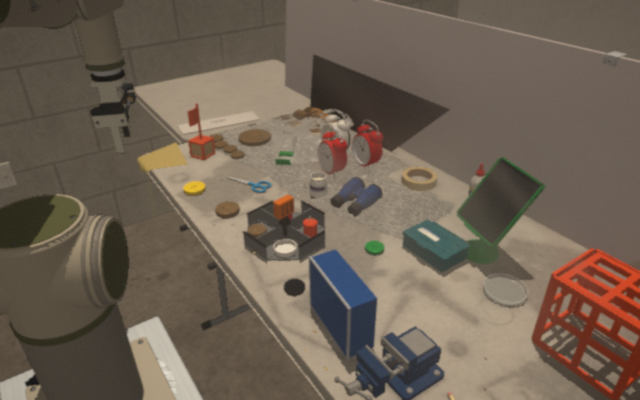

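The side view shows the tray at about (285,230) with brown discs at left (257,230), the cap at (310,228) and the lid at (285,247). The tin is at (342,300). I'll zoom in on both views.

```bash
python3 - <<'E'
import cv2,numpy as np
a=cv2.imread("pics/side0.png")[160:360,210:410];b=cv2.imread("pics/scene0.png")[150:290,290:490]
a=cv2.resize(a,(400*1,400),interpolation=3);a=cv2.resize(cv2.imread("pics/side0.png")[180:360,225:385],(480,540),interpolation=3)
b=cv2.resize(cv2.imread("pics/scene0.png")[180:270,300:380],(320,360),interpolation=3)
b=np.vstack([b,cv2.resize(cv2.imread("pics/scene0.png")[170:230,390:490],(320,180),interpolation=3)])
cv2.imwrite("pics/z.png",np.hstack([a,b]))
E
```

```text
(no output)
```

View pics/z.png

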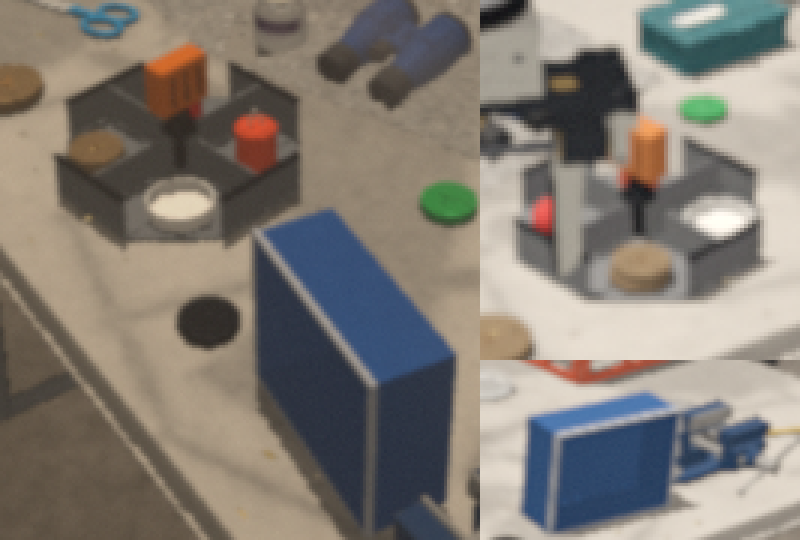

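The zoom shows the tin's white rim and mouth facing the robot. The medallions are in the robot-side/left compartment; the lid is to the right, the cap is behind right and the plug is hidden behind the grip. Next I cast rays at the known heights.

```bash
cat > h.py <<'E'
from rig import *
import cv2,numpy as np
def ray(n,uv,z,p=None):
    p=p or camera_params(n);T=p["world_to_cam"];R=T[:3,:3];c=-R.T@T[:3,3]
    d=R.T@np.array([(uv[0]-p["cx"])/p["fx"],(uv[1]-p["cy"])/p["fy"],1]);return c+d*(z-c[2])/d[2]
def proj(n,X,p=None):
    p=p or camera_params(n);T=p["world_to_cam"];q=T[:3,:3]@X+T[:3,3];return np.array([p["fx"]*q[0]/q[2]+p["cx"],p["fy"]*q[1]/q[2]+p["cy"]])
E
python3 - <<'E'
from h import *
S=lambda x,y:(225+x/3-.5,180+y/3-.5)
C=lambda x,y:(300+(x-480)/4-.5,180+y/4-.5)
D=lambda x,y:(390+(x-480)/3.2-.5,170+(y-360)/3-.5)
for l,n,uv,z in [("tin rimL","side",S(255,233),.13),("tin backL","side",S(333,210),.13),("tin rimR","side",S(375,385),.13),("tin backR","side",S(455,353),.13),("rimR bot","side",S(370,532),0),
("tin backL","scene",D(530,416),.13),("rimL","scene",D(552,433),.13),("rimR","scene",D(678,408),.13),("rimLbot","scene",D(553,531),0),("rimRbot","scene",D(672,493),0),
("lid top","side",S(180,192),.018),("med top","side",S(97,149),.024),("cap top","side",S(256,128),.032),
("med top","scene",C(641,255),.024),("lid","scene",C(720,215),.018),
("grip topc","side",S(178,59),.110),
("spout lidL","side",S(125,238),0),("spout lidR","side",S(225,242),0),("wallL top","side",S(57,155),.042),("wallL top2","side",S(125,200),.042),("wallR top","side",S(299,97),.042),("wallR t1","side",S(222,196),.042),
("scene spL","scene",C(577,297),0),("scene spR","scene",C(690,297),0),("scene wallR","scene",C(760,263),0),("wallLtop","scene",C(520,212),.042),
("wallR top r","scene",C(760,205),.042),("wallRtop l","scene",C(690,247),.042)]:
    print(l,n,np.round(ray(n,uv,z),4))
s=read_camera("side");h=cv2.cvtColor(s,cv2.COLOR_RGB2HSV)
m=cv2.inRange(h,(5,150,100),(16,255,255));k,_,st,_=cv2.connectedComponentsWithStats(m)
for q in st[1:]:
    if q[4]>20:print(q)
E
```

```text
tin rimL side [0.433 0.003 0.13 ]
tin backL side [ 0.4903 -0.0064  0.13  ]
tin rimR side [ 0.4142 -0.1548  0.13  ]
tin backR side [ 0.4699 -0.1606  0.13  ]
rimR bot side [ 0.4152 -0.1533  0.    ]
tin backL scene [ 0.4922 -0.0094  0.13  ]
rimL scene [0.4447 0.0015 0.13  ]
rimR scene [ 0.4179 -0.157   0.13  ]
rimLbot scene [ 0.4424 -0.0099  0.    ]
rimRbot scene [ 0.4364 -0.1867  0.    ]
lid top side [0.4849 0.1995 0.018 ]
med top side [0.4536 0.2842 0.024 ]
cap top side [0.5753 0.2236 0.032 ]
med top scene [0.4608 0.2853 0.024 ]
lid scene [0.4843 0.1896 0.018 ]
grip topc side [0.517  0.2484 0.11  ]
spout lidL side [0.4287 0.1931 0.    ]
spout lidR side [0.4924 0.1431 0.    ]
wallL top side [0.4118 0.2725 0.042 ]
wallL top2 side [0.4288 0.1876 0.042 ]
wallR top side [0.624  0.2296 0.042 ]
wallR t1 side [0.4945 0.1485 0.042 ]
scene spL scene [0.4687 0.3417 0.    ]
scene spR scene [0.4184 0.2666 0.    ]
scene wallR scene [0.4278 0.1897 0.    ]
wallLtop scene [0.5474 0.3469 0.042 ]
wallR top r scene [0.4465 0.1769 0.042 ]
wallRtop l scene [0.4251 0.2624 0.042 ]
[189 107  10  18 120]
[189 135  25  24 236]
[273 195  20  24 289]
[303 219  15  18 201]
[ 533  248  107  131 6673]
[625 375  10  11  58]
[593 379  21  15  92]
```

```bash
cat >> h.py <<'E'
from scipy.spatial.transform import Rotation as Ro
def go(pos,rpy=None,R=None):
    s=state();A=Ro.from_euler("xyz",s["orientation"],degrees=True);B=R if R is not None else Ro.from_euler("xyz",rpy,degrees=True)
    d=A.inv().apply(np.array(pos)-s["position"])*100;w=(A.inv()*B).as_rotvec()
    print("q",np.round(s["q"],1),"t",s["time"],"| txyz",np.round(d,2),"w",np.round(w,3))
E
python3 - <<'E'
from h import *
go([.375,-.07,.24],[180,0,-8])
E
python3 -m creep '[{"tx":-24,"ty":-33,"wz":1.25},{"tx":-24,"ty":-33,"wz":1.25},{"tx":-24,"ty":-33,"wz":1.25},{"tx":-24,"ty":-33,"wz":1.25},{"tx":-24,"ty":-33,"wz":1.25},{"tx":-24,"ty":-33,"wz":1.25},{"tx":-24,"ty":-33,"wz":1.25},{"tx":-24,"ty":-33,"wz":1.25},{"tx":-24,"ty":-33,"wz":1.25},{"tx":-24,"ty":-33,"wz":1.25}]'
python3 - <<'E'
from h import *
go([.375,-.07,.24],[180,0,-8])
E
```

```text
q [62.   7.5 85.3 -0.  87.3 -4.9] t 0.15 | txyz [-37.24 -51.66  -0.25] w [-0.000e+00  2.000e-03  2.877e+00]
q [62.   7.5 85.3 -0.  87.3 -4.9] t 0.15 | txyz [-37.24 -51.66  -0.25] w [-0.000e+00  2.000e-03  2.877e+00]validation failed for argument at $[0]...
```

```bash
python3 -m creep '[{"tx":-2,"ty":-3,"tz":0,"wx":0,"wy":0,"wz":0.12,"hand":9.3}]'; python3 -m creep '[{"tx":-24,"ty":-33,"tz":0,"wx":0,"wy":0,"wz":1.0,"hand":9.3}]'
```

```text
time: 0.23
position: [0.241, 0.5186, 0.2351]
orientation: [-179.9, -0.1, 150.2]
ft_force: [0.7, 0.2, 0.8]
opening: 0.0929
grip_force: 0.0
time: 0.32
position: [0.2463, 0.4748, 0.2359]
orientation: [-179.9, 0.0, 142.7]
ft_force: [1.0, -0.4, 0.6]
opening: 0.0929
grip_force: 0.0
```

```bash
python3 - <<'E'
from h import *
go([.375,-.07,.24],[180,0,-8])
E
```

```text
q [57.1 -2.5 95.7  0.  86.9  4.4] t 0.3167 | txyz [-43.28 -35.51  -0.32] w [-1.00e-03  3.00e-03  2.63e+00]
```

```bash
python3 -m creep '[{"tx":-3.2,"ty":-2.6,"tz":0,"wx":0,"wy":0,"wz":0.12,"hand":9.3},{"tx":-6.4,"ty":-5.2,"tz":0,"wx":0,"wy":0,"wz":0.24,"hand":9.3},{"tx":-9.6,"ty":-7.8,"tz":0,"wx":0,"wy":0,"wz":0.36,"hand":9.3},{"tx":-12.8,"ty":-10.4,"tz":0,"wx":0,"wy":0,"wz":0.48,"hand":9.3},{"tx":-16,"ty":-13,"tz":0,"wx":0,"wy":0,"wz":0.6,"hand":9.3},{"tx":-19.2,"ty":-15.6,"tz":0,"wx":0,"wy":0,"wz":0.72,"hand":9.3},{"tx":-22.4,"ty":-18.2,"tz":0,"wx":0,"wy":0,"wz":0.84,"hand":9.3},{"tx":-25.6,"ty":-20.8,"tz":0,"wx":0,"wy":0,"wz":0.96,"hand":9.3},{"tx":-28.8,"ty":-23.4,"tz":0,"wx":0,"wy":0,"wz":1.08,"hand":9.3},{"tx":-32,"ty":-26,"tz":0,"wx":0,"wy":0,"wz":1.2,"hand":9.3}]'
python3 - <<'E'
from h import *
go([.375,-.07,.24],[180,0,-8])
E
```

```text
time: 1.15
position: [0.3444, 0.0725, 0.2377]
orientation: [180.0, -0.0, 73.8]
ft_force: [1.4, 0.7, 0.6]
opening: 0.0931
grip_force: 0.0
q [  3.5 -34.4 120.8   0.   93.6  19.8] t 1.15 | txyz [-12.83   6.93  -0.23] w [ 0.000e+00 -1.000e-03  1.427e+00]
```

```bash
python3 -m creep '[{"tx":-3,"ty":1.7,"tz":0,"wx":0,"wy":0,"wz":0.12,"hand":9.3},{"tx":-6,"ty":3.4,"tz":0,"wx":0,"wy":0,"wz":0.24,"hand":9.3},{"tx":-9,"ty":5.1,"tz":0,"wx":0,"wy":0,"wz":0.36,"hand":9.3},{"tx":-12,"ty":6.5,"tz":0,"wx":0,"wy":0,"wz":0.48,"hand":9.3},{"tx":-12.8,"ty":6.9,"tz":0,"wx":0,"wy":0,"wz":0.6,"hand":9.3},{"tx":-12.8,"ty":6.9,"tz":0,"wx":0,"wy":0,"wz":0.72,"hand":9.3},{"tx":-12.8,"ty":6.9,"tz":0,"wx":0,"wy":0,"wz":0.84,"hand":9.3},{"tx":-12.8,"ty":6.9,"tz":0,"wx":0,"wy":0,"wz":0.96,"hand":9.3},{"tx":-12.8,"ty":6.9,"tz":0,"wx":0,"wy":0,"wz":1.08,"hand":9.3},{"tx":-12.8,"ty":6.9,"tz":0,"wx":0,"wy":0,"wz":1.2,"hand":9.3}]'
python3 - <<'E'
from h import *
go([.375,-.07,.12],[180,0,-8])
I=read_camera("wrist");cv2.imwrite("pics/w1.png",I[:,:,::-1])
E
```

```text
time: 1.98
position: [0.3756, -0.0677, 0.2374]
orientation: [-180.0, 0.0, 5.0]
ft_force: [-0.5, 0.5, 0.7]
opening: 0.0931
grip_force: 0.0
q [-17.9 -28.6 117.    0.   91.6  67.1] t 1.9833 | txyz [-0.08  0.22 11.74] w [-0.     0.     0.226]
```

View pics/w1.png

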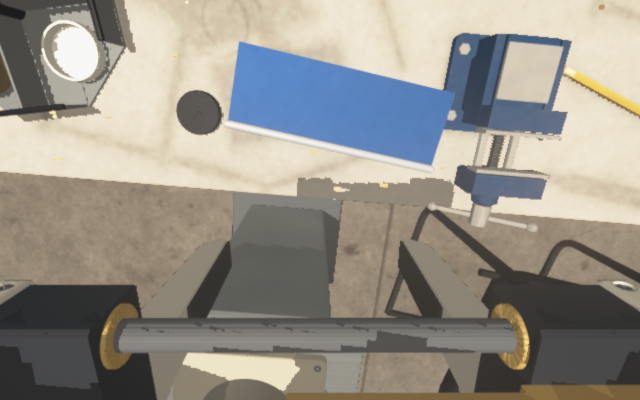

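The wrist view shows the tin top from above: rim corners (225,123) and (432,168), back corners (240,42) and (455,93). A vice stands just right of it.

```bash
python3 - <<'E'
from h import *
for uv in[(225,123),(432,168),(455,93),(240,42)]:print(np.round(ray("wrist",uv,.13),4))
print("vice",ray("wrist",(450,40),.05),ray("wrist",(455,190),.06))
go([.375,-.07,.12],[180,0,-8])
E
```

```text
[0.4342 0.0038 0.13  ]
[ 0.4123 -0.1571  0.13  ]
[ 0.4687 -0.1637  0.13  ]
[ 0.4906 -0.0068  0.13  ]
vice [ 0.51726083 -0.1818756   0.05      ] [ 0.3787987  -0.21099082  0.06      ]
q [-17.9 -28.6 117.   -0.   91.6  67.6] t 2.0333 | txyz [-0.07  0.22 11.74] w [-0.     0.     0.217]
```

```bash
python3 -m creep '[{"tx":0,"ty":0.6,"tz":4,"wx":0,"wy":0,"wz":0.11,"hand":9.3},{"tx":0,"ty":0.6,"tz":8,"wx":0,"wy":0,"wz":0.22,"hand":9.3},{"tx":0,"ty":0.6,"tz":12.2,"wx":0,"wy":0,"wz":0.22,"hand":9.3},{"tx":0,"ty":0.6,"tz":12.2,"wx":0,"wy":0,"wz":0.22,"hand":9.3},{"tx":0,"ty":0.6,"tz":12.2,"wx":0,"wy":0,"wz":0.22,"hand":9.3}]' && python3 -m creep '[{"tx":1,"ty":0,"tz":0,"wx":0,"wy":0,"wz":0,"hand":9.3},{"tx":2,"ty":0,"tz":0,"wx":0,"wy":0,"wz":0,"hand":9.3},{"tx":3,"ty":0,"tz":0,"wx":0,"wy":0,"wz":0,"hand":9.3},{"tx":4,"ty":0,"tz":0,"wx":0,"wy":0,"wz":0,"hand":9.3},{"tx":5,"ty":0,"tz":0,"wx":0,"wy":0,"wz":0,"hand":9.3},{"tx":5.8,"ty":0,"tz":0,"wx":0,"wy":0,"wz":0,"hand":9.3},{"tx":6.4,"ty":0,"tz":0,"wx":0,"wy":0,"wz":0,"hand":9.3},{"tx":7,"ty":0,"tz":0,"wx":0,"wy":0,"wz":0,"hand":9.3},{"tx":7,"ty":0,"tz":0,"wx":0,"wy":0,"wz":0,"hand":9.3}]'
python3 - <<'E'
from h import *
cv2.imwrite("pics/w2.png",np.hstack([read_camera("wrist")[:,:,::-1],read_camera("side")[:,:,::-1]])[::2,::2])
E
```

```text
time: 2.45
position: [0.3742, -0.0729, 0.1139]
orientation: [-179.9, 0.3, -7.1]
ft_force: [0.2, -0.3, 0.7]
opening: 0.0926
grip_force: 0.0
time: 3.2
position: [0.4472, -0.0828, 0.1168]
orientation: [180.0, -0.1, -7.3]
ft_force: [-0.3, 0.1, 0.8]
opening: 0.093
grip_force: 0.0
```

View pics/w2.png

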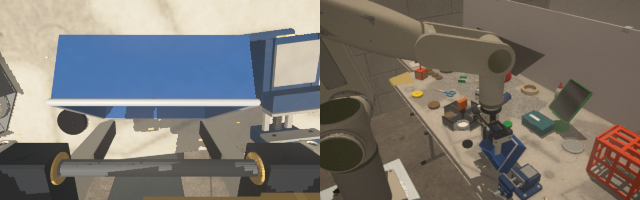

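The tin is leaning back and square to the fingers, so I keep pushing.

```bash
python3 -m creep '[{"tx":0.6,"ty":0,"tz":0,"wx":0,"wy":0,"wz":0,"hand":9.3},{"tx":1.2,"ty":0,"tz":0,"wx":0,"wy":0,"wz":0,"hand":9.3},{"tx":1.8,"ty":0,"tz":0,"wx":0,"wy":0,"wz":0,"hand":9.3},{"tx":2.4,"ty":0,"tz":0,"wx":0,"wy":0,"wz":0,"hand":9.3},{"tx":3,"ty":0,"tz":0,"wx":0,"wy":0,"wz":0,"hand":9.3},{"tx":3.6,"ty":0,"tz":0,"wx":0,"wy":0,"wz":0,"hand":9.3},{"tx":4.2,"ty":0,"tz":0,"wx":0,"wy":0,"wz":0,"hand":9.3},{"tx":4.8,"ty":0,"tz":0,"wx":0,"wy":0,"wz":0,"hand":9.3},{"tx":4.8,"ty":0,"tz":0,"wx":0,"wy":0,"wz":0,"hand":9.3},{"tx":4.8,"ty":0,"tz":0,"wx":0,"wy":0,"wz":0,"hand":9.3}]' 
python3 -m creep '[{"tx":-1,"ty":0,"tz":-4,"wx":0,"wy":0,"wz":0,"hand":9.3},{"tx":-1,"ty":0,"tz":-8,"wx":0,"wy":0,"wz":0,"hand":9.3},{"tx":-1,"ty":0,"tz":-12,"wx":0,"wy":0,"wz":0,"hand":9.3},{"tx":-1,"ty":0,"tz":-13,"wx":0,"wy":0,"wz":0,"hand":9.3}]' 
python3 - <<'E'
from h import *
print(camera_params("wrist"))
cv2.imwrite("pics/w3.png",read_camera("wrist")[:,:,::-1])
go([.519,.250,.25],[180,0,11])
E
```

```text
time: 4.13
position: [0.4936, -0.0886, 0.1155]
orientation: [-180.0, 0.0, -7.3]
ft_force: [0.2, 0.0, -0.4]
opening: 0.0929
grip_force: 0.0
time: 4.47
position: [0.4858, -0.088, 0.253]
orientation: [179.9, -0.5, -7.3]
ft_force: [1.2, -1.2, 1.6]
opening: 0.093
grip_force: 0.0
{'fx': 330.66975138994354, 'fy': 330.66975138994354, 'cx': 314.32058509820286, 'cy': 199.19105967579372, 'world_to_cam': array([[-0.12684941, -0.99192125,  0.0012082 , -0.02620672],
       [-0.94961442,  0.12179086,  0.28878962,  0.43493805],
       [-0.28660371,  0.03548547, -0.95739182,  0.54900253],
       [ 0.        ,  0.        ,  0.        ,  1.        ]])}
q [-16.2 -10.1 101.   -0.   88.5  81.1] t 4.5167 | txyz [ -1.03 -33.95   0.21] w [ 0.003 -0.01  -0.319]
```

View pics/w3.png

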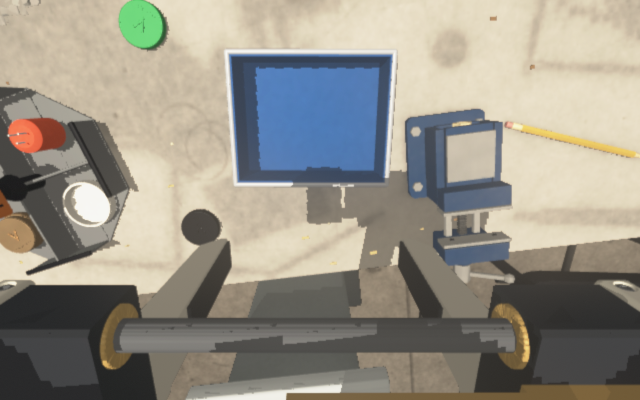

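The tin now stands on its base, mouth up, with rim corners at (228,52), (395,51), (387,184) and (237,185). Next I go near the tray to measure its yaw and grip.

```bash
python3 - <<'E'
from h import *
P=np.array([ray("wrist",uv,.06) for uv in[(228,52),(395,51),(387,184),(237,185)]]);print(np.round(P,4),P.mean(0))
E
python3 -m creep '[{"tx":-1.2,"ty":-3.4,"tz":0,"wx":0,"wy":0,"wz":-0.1,"hand":9.3},{"tx":-2.4,"ty":-6.8,"tz":0,"wx":0,"wy":0,"wz":-0.2,"hand":9.3},{"tx":-3.6,"ty":-10.2,"tz":0,"wx":0,"wy":0,"wz":-0.32,"hand":9.3},{"tx":-4.8,"ty":-13.6,"tz":0,"wx":0,"wy":0,"wz":-0.32,"hand":9.3},{"tx":-6,"ty":-17,"tz":0,"wx":0,"wy":0,"wz":-0.32,"hand":9.3},{"tx":-7.2,"ty":-20.4,"tz":0,"wx":0,"wy":0,"wz":-0.32,"hand":9.3},{"tx":-8.4,"ty":-23.8,"tz":0,"wx":0,"wy":0,"wz":-0.32,"hand":9.3},{"tx":-9.6,"ty":-27.2,"tz":0,"wx":0,"wy":0,"wz":-0.32,"hand":9.3},{"tx":-10.6,"ty":-30,"tz":0,"wx":0,"wy":0,"wz":-0.32,"hand":9.3},{"tx":-10.6,"ty":-30.7,"tz":0,"wx":0,"wy":0,"wz":-0.32,"hand":9.3}]'
python3 - <<'E'
from h import *
import pickle
pickle.dump(camera_params("wrist"),open("w4.pkl","wb"))
cv2.imwrite("pics/w4.png",read_camera("wrist")[:,:,::-1])
E
```

```text
[[ 0.6204 -0.0234  0.06  ]
 [ 0.6013 -0.1803  0.06  ]
 [ 0.4727 -0.1644  0.06  ]
 [ 0.4918 -0.0068  0.06  ]] [ 0.54655209 -0.09372502  0.06      ]
time: 5.35
position: [0.4153, 0.2341, 0.2446]
orientation: [-179.9, 0.1, 11.2]
ft_force: [0.4, 1.4, -0.2]
opening: 0.0932
grip_force: 0.0
```

View pics/w4.png

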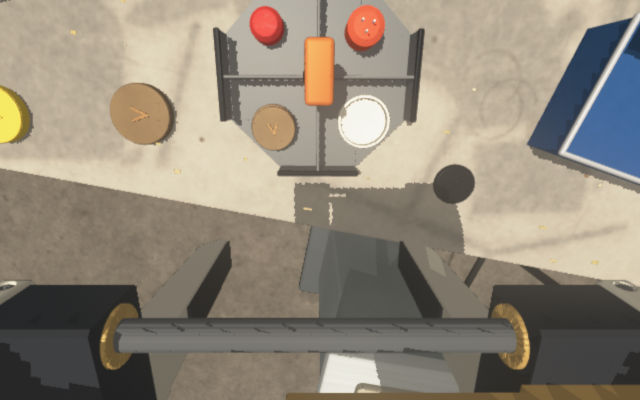

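The tray is squared to the tool. The grip is at (319,70), the medallions are near left (274,127), the lid near right, and cap and plug are at the back. I'm intersecting the divider lines at z=42 mm and checking the grip.

```bash
python3 - <<'E'
from h import *
import pickle
p=pickle.load(open("w4.pkl","rb"));I=cv2.imread("pics/w4.png");h=cv2.cvtColor(I,cv2.COLOR_BGR2HSV)
m=cv2.inRange(h,(6,150,60),(18,255,255))[0:130,290:350];c=max(cv2.findContours(m,0,2)[0],key=cv2.contourArea)+[290,0]
print("grip px",cv2.boundingRect(c),cv2.minAreaRect(c))
x,y,w,hh=cv2.boundingRect(c)
for uv in[(x,y),(x+w,y),(x,y+hh),(x+w,y+hh)]:print("grip top",np.round(ray("wrist",uv,.11,p),4))
r=lambda u,v,z:ray("wrist",(u,v),z,p)
A=[r(319,0,.042),r(318,165,.042)];B=[r(230,76,.042),r(410,77,.042)]
for n,q in(("xdiv",A),("ydiv",B)):
    d=q[0]-q[1];print(n,np.round(q,4).tolist(),np.degrees(np.arctan2(d[1],d[0])))
M=np.array([(A[0]-A[1])[:2],-(B[0]-B[1])[:2]]).T;t=np.linalg.solve(M,(B[1]-A[1])[:2]);print("centre",A[1]+t[0]*(A[0]-A[1]))
print("near wall top outer mid",r(318,175,.042),"left wall top ends",r(217,28,.042),r(221,122,.042),"right",r(422,30,.042),r(413,122,.042))
print("med",r(274,127,.024))
go([.519,.25,.25],[180,0,11.2])
E
```

```text
grip px (304, 37, 30, 68) ((318.5, 70.5), (67.0, 29.0), 90.0)
grip top [0.5379 0.2666 0.11  ]
grip top [0.5424 0.2439 0.11  ]
grip top [0.4883 0.2572 0.11  ]
grip top [0.4931 0.2332 0.11  ]
xdiv [[0.5811, 0.2627, 0.042], [0.4283, 0.2328, 0.042]] 11.092808207103161
ydiv [[0.499, 0.336, 0.042], [0.5328, 0.161, 0.042]] 100.94038336856251
centre [0.51560566 0.24990146 0.042     ]
near wall top outer mid [0.41756489 0.23061268 0.042     ] left wall top ends [0.53922658 0.35326045 0.042     ] [0.45287292 0.33972677 0.042     ] right [0.57553057 0.16154529 0.042     ] [0.49145589 0.14578607 0.042     ]
med [0.45654445 0.28717903 0.024     ]
q [ 2.310e+01 -1.200e+01  1.035e+02  1.000e-01  8.860e+01  1.018e+02] t 5.4 | txyz [10.42  0.37 -0.55] w [-0.001  0.001  0.001]
```

```bash
python3 -m creep '[{"tx":3.4,"ty":0.2,"tz":0,"wx":0,"wy":0,"wz":0,"hand":9.3},{"tx":6.8,"ty":0.4,"tz":0,"wx":0,"wy":0,"wz":0,"hand":9.3},{"tx":10.1,"ty":0.4,"tz":0,"wx":0,"wy":0,"wz":0,"hand":9.3},{"tx":10.1,"ty":0.4,"tz":3,"wx":0,"wy":0,"wz":0,"hand":9.3},{"tx":10.1,"ty":0.4,"tz":6,"wx":0,"wy":0,"wz":0,"hand":9.3},{"tx":10.1,"ty":0.4,"tz":9,"wx":0,"wy":0,"wz":0,"hand":9.3},{"tx":10.1,"ty":0.4,"tz":9,"wx":0,"wy":0,"wz":0,"hand":9.3}]'
python3 - <<'E'
from h import *
go([.5155,.25,.085],[180,0,11])
E
```

```text
time: 5.98
position: [0.5133, 0.2429, 0.1476]
orientation: [179.9, 0.7, 11.0]
ft_force: [-1.0, -0.7, -0.9]
opening: 0.0932
grip_force: 0.0
q [20.2  6.6 95.7 -0.  78.3 99.2] t 5.9833 | txyz [ 0.42 -0.67  6.25] w [ 0.002  0.012 -0.   ]
```

```bash
python3 -m creep '[{"tx":0.2,"ty":-0.4,"tz":0.5,"wx":0,"wy":0,"wz":0,"hand":9.3},{"tx":0.2,"ty":-0.6,"tz":1,"wx":0,"wy":0,"wz":0,"hand":9.3},{"tx":0.2,"ty":-0.6,"tz":1,"wx":0,"wy":0,"wz":0,"hand":9.3}]'
python3 - <<'E'
from h import *
go([.5155,.25,.085],[180,0,11])
E
```

```text
time: 6.23
position: [0.5187, 0.2527, 0.1468]
orientation: [-180.0, -0.1, 11.0]
ft_force: [0.1, -0.2, -0.0]
opening: 0.0932
grip_force: 0.0
q [20.9  7.3 95.1  0.  77.5 99.8] t 6.2333 | txyz [-0.38  0.21  6.18] w [-0.    -0.002  0.001]
```

```bash
python3 -m creep '[{"tx":-0.3,"ty":0.2,"tz":2,"wx":0,"wy":0,"wz":0,"hand":9.3},{"tx":-0.3,"ty":0.2,"tz":4,"wx":0,"wy":0,"wz":0,"hand":9.3},{"tx":-0.3,"ty":0.2,"tz":6.2,"wx":0,"wy":0,"wz":0,"hand":9.3},{"tx":-0.3,"ty":0.2,"tz":6.2,"wx":0,"wy":0,"wz":0,"hand":9.3},{"tx":-0.3,"ty":0.2,"tz":6.2,"wx":0,"wy":0,"wz":0,"hand":9.3}]'
python3 -m creep '[{"tx":0,"ty":0,"tz":0,"wx":0,"wy":0,"wz":0,"hand":4},{"tx":0,"ty":0,"tz":0,"wx":0,"wy":0,"wz":0,"hand":2.5},{"tx":0,"ty":0,"tz":0,"wx":0,"wy":0,"wz":0,"hand":1},{"tx":0,"ty":0,"tz":0,"wx":0,"wy":0,"wz":0,"hand":0},{"tx":0,"ty":0,"tz":0,"wx":0,"wy":0,"wz":0,"hand":0},{"tx":0,"ty":0,"tz":0,"wx":0,"wy":0,"wz":0,"hand":0},{"tx":0,"ty":0,"tz":0,"wx":0,"wy":0,"wz":0,"hand":0},{"tx":0,"ty":0,"tz":0,"wx":0,"wy":0,"wz":0,"hand":0}]'
```

```text
time: 6.65
position: [0.5153, 0.2498, 0.0843]
orientation: [180.0, 0.0, 11.1]
ft_force: [0.4, 0.5, -0.1]
opening: 0.093
grip_force: 0.0
time: 7.32
position: [0.5154, 0.2498, 0.0836]
orientation: [180.0, 0.0, 11.0]
ft_force: [0.1, 0.2, -0.0]
opening: 0.0443
grip_force: 0.0
```

```bash
python3 -m creep '[{"tx":0,"ty":0,"tz":0,"wx":0,"wy":0,"wz":0,"hand":0},{"tx":0,"ty":0,"tz":0,"wx":0,"wy":0,"wz":0,"hand":0},{"tx":0,"ty":0,"tz":0,"wx":0,"wy":0,"wz":0,"hand":0},{"tx":0,"ty":0,"tz":0,"wx":0,"wy":0,"wz":0,"hand":0},{"tx":0,"ty":0,"tz":0,"wx":0,"wy":0,"wz":0,"hand":0},{"tx":0,"ty":0,"tz":0,"wx":0,"wy":0,"wz":0,"hand":0}]'
python3 -m creep '[{"tx":0,"ty":0,"tz":-0.5,"wx":0,"wy":0,"wz":0,"hand":0},{"tx":0,"ty":0,"tz":-1.5,"wx":0,"wy":0,"wz":0,"hand":0},{"tx":0,"ty":0,"tz":-2.5,"wx":0,"wy":0,"wz":0,"hand":0},{"tx":0,"ty":0,"tz":-4,"wx":0,"wy":0,"wz":0,"hand":0},{"tx":0,"ty":0,"tz":-6,"wx":0,"wy":0,"wz":0,"hand":0},{"tx":0,"ty":0,"tz":-8,"wx":0,"wy":0,"wz":0,"hand":0},{"tx":0,"ty":0,"tz":-10,"wx":0,"wy":0,"wz":0,"hand":0},{"tx":0,"ty":0,"tz":-12,"wx":0,"wy":0,"wz":0,"hand":0},{"tx":0,"ty":0,"tz":-13.5,"wx":0,"wy":0,"wz":0,"hand":0},{"tx":0,"ty":0,"tz":-14,"wx":0,"wy":0,"wz":0,"hand":0}]'
```

```text
time: 7.82
position: [0.5154, 0.2499, 0.0836]
orientation: [-180.0, 0.0, 11.0]
ft_force: [0.3, 0.9, -0.8]
opening: 0.0237
grip_force: 30.0
time: 8.65
position: [0.5168, 0.2502, 0.228]
orientation: [-180.0, -0.3, 11.0]
ft_force: [1.1, -0.2, -6.3]
opening: 0.0238
grip_force: 30.0
```

```bash
cat >> h.py <<'E'
def pour(th,sx=.03,sy=0.,sz=.085,yaw=38.,h=.0836):
    t=np.radians(-7.3);ex=np.array([np.cos(t),np.sin(t),0]);ey=np.array([-np.sin(t),np.cos(t),0])
    sp=np.array([.5466,-.0937,0])+sx*ex+sy*ey+[0,0,sz]
    a=np.radians(yaw+135);d=np.array([np.cos(a),np.sin(a),0])
    Q=Ro.from_rotvec(np.cross([0,0,1],d)*np.radians(th))
    tcp=sp-Q.apply(.102*d+[0,0,.004])+Q.apply([0,0,h])
    print(th,np.round(tcp,4));go(tcp,R=Q*Ro.from_euler("xyz",[180,0,yaw],degrees=True))
E
python3 - <<'E'
from h import *
print("lcd base",ray("side",(482,262),0),ray("side",(500,235),0),"teal",[ray("side",u,.044).round(3) for u in((404,235),(428,222),(468,240),(440,258))])
for th in(0,15,20):pour(th)
pour(15,sz=.12)
E
```

```text
lcd base [ 0.84534188 -0.10819376  0.        ] [ 0.96733552 -0.06203542  0.        ] teal [array([0.724, 0.034, 0.044]), array([0.81 , 0.041, 0.044]), array([ 0.834, -0.067,  0.044]), array([ 0.731, -0.077,  0.044])]
0 [ 0.6776 -0.1099  0.1646]
q [20.7  3.5 90.5 -0.  85.7 99.7] t 8.65 | txyz [ 8.85 38.43  6.35] w [ 0.    -0.005 -0.471]
15 [ 0.6537 -0.107   0.1883]
q [20.7  3.5 90.5 -0.  85.7 99.7] t 8.65 | txyz [ 6.57 37.69  3.97] w [-0.138  0.22  -0.468]
20 [ 0.6445 -0.1059  0.1947]
q [20.7  3.5 90.5 -0.  85.7 99.7] t 8.65 | txyz [ 5.69 37.4   3.33] w [-0.184  0.295 -0.466]
15 [ 0.6537 -0.107   0.2233]
q [20.7  3.5 90.5 -0.  85.7 99.7] t 8.65 | txyz [ 6.59 37.68  0.47] w [-0.138  0.22  -0.468]
```

```bash
python3 -m creep '[{"tx":0.1,"ty":0.7,"tz":0,"wx":0,"wy":0,"wz":-0.02,"hand":0},{"tx":0.4,"ty":2.1,"tz":0,"wx":0,"wy":0,"wz":-0.05,"hand":0},{"tx":0.8,"ty":4.2,"tz":0,"wx":0,"wy":0,"wz":-0.09,"hand":0},{"tx":1.2,"ty":6.7,"tz":0,"wx":0,"wy":0,"wz":-0.13,"hand":0},{"tx":1.7,"ty":9.2,"tz":0,"wx":0,"wy":0,"wz":-0.17,"hand":0},{"tx":2.1,"ty":11.7,"tz":0,"wx":0,"wy":0,"wz":-0.21,"hand":0},{"tx":2.6,"ty":14.2,"tz":0,"wx":0,"wy":0,"wz":-0.25,"hand":0},{"tx":3,"ty":16.7,"tz":0,"wx":0,"wy":0,"wz":-0.29,"hand":0},{"tx":3.4,"ty":18.6,"tz":0,"wx":0,"wy":0,"wz":-0.31,"hand":0},{"tx":3.6,"ty":20,"tz":0,"wx":0,"wy":0,"wz":-0.33,"hand":0}]'
python3 - <<'E'
from h import *
pour(0,sz=.145,sx=0)
E
```

```text
time: 9.48
position: [0.5893, 0.0583, 0.2232]
orientation: [180.0, 0.0, 29.9]
ft_force: [-1.3, -0.1, -7.3]
opening: 0.0237
grip_force: 30.0
0 [ 0.6478 -0.1061  0.2246]
q [ 0.7  6.7 87.6 -0.  85.7 60.8] t 9.4833 | txyz [-3.14 17.17 -0.14] w [ 0.     0.001 -0.141]
```

```bash
python3 -m creep '[{"tx":-0.3,"ty":1.6,"tz":0,"wx":0,"wy":0,"wz":-0.02,"hand":0},{"tx":-0.7,"ty":4,"tz":0,"wx":0,"wy":0,"wz":-0.05,"hand":0},{"tx":-1.2,"ty":6.5,"tz":0,"wx":0,"wy":0,"wz":-0.08,"hand":0},{"tx":-1.6,"ty":9,"tz":0,"wx":0,"wy":0,"wz":-0.11,"hand":0},{"tx":-2.1,"ty":11.5,"tz":0,"wx":0,"wy":0,"wz":-0.14,"hand":0},{"tx":-2.6,"ty":14,"tz":0,"wx":0,"wy":0,"wz":-0.14,"hand":0},{"tx":-2.9,"ty":15.8,"tz":0,"wx":0,"wy":0,"wz":-0.14,"hand":0},{"tx":-3.1,"ty":17,"tz":0,"wx":0,"wy":0,"wz":-0.14,"hand":0},{"tx":-3.1,"ty":17,"tz":0,"wx":0,"wy":0,"wz":-0.14,"hand":0}]'
python3 - <<'E'
from h import *
for t in (6,12,18):pour(t,sz=.11)
E
```

```text
time: 10.23
position: [0.6472, -0.105, 0.2229]
orientation: [180.0, 0.1, 37.8]
ft_force: [0.4, 0.1, -7.2]
opening: 0.0233
grip_force: 30.0
6 [ 0.6688 -0.1089  0.1998]
q [-13.7  16.4  76.6  -0.   87.   38.5] t 10.2333 | txyz [1.47 1.63 2.31] w [-0.074  0.075 -0.003]
12 [ 0.659  -0.1077  0.2091]
q [-13.7  16.4  76.6  -0.   87.   38.5] t 10.2333 | txyz [0.76 0.93 1.38] w [-0.148  0.149 -0.003]
18 [ 0.6482 -0.1063  0.2172]
q [-13.7  16.4  76.6  -0.   87.   38.5] t 10.2333 | txyz [-0.    0.17  0.57] w [-0.222  0.224 -0.003]
```

```bash
python3 -m creep '[{"tx":0,"ty":0,"tz":0.3,"wx":-0.03,"wy":0.03,"wz":0,"hand":0},{"tx":0,"ty":0,"tz":0.8,"wx":-0.07,"wy":0.07,"wz":0,"hand":0},{"tx":0,"ty":0.1,"tz":1.3,"wx":-0.11,"wy":0.11,"wz":0,"hand":0},{"tx":0,"ty":0.2,"tz":1.8,"wx":-0.15,"wy":0.15,"wz":0,"hand":0},{"tx":0,"ty":0.2,"tz":2.3,"wx":-0.19,"wy":0.19,"wz":0,"hand":0},{"tx":0,"ty":0.2,"tz":2.7,"wx":-0.22,"wy":0.22,"wz":0,"hand":0},{"tx":0,"ty":0.2,"tz":2.7,"wx":-0.22,"wy":0.22,"wz":0,"hand":0},{"tx":0,"ty":0.2,"tz":2.7,"wx":-0.22,"wy":0.22,"wz":0,"hand":0}]'
python3 - <<'E'
from h import *
for t in (18,24,30,36,42,48):pour(t)
a=read_camera("side")[150:350,250:450];b=read_camera("scene")[120:270,340:490]
cv2.imwrite("pics/p1.png",np.hstack([cv2.resize(a,(400,400)),cv2.resize(b,(400,400))])[:,:,::-1])
E
```

```text
time: 10.9
position: [0.6469, -0.1029, 0.1957]
orientation: [167.4, -12.4, 39.4]
ft_force: [0.8, -0.3, -5.6]
opening: 0.0237
grip_force: 30.0
18 [ 0.6482 -0.1063  0.1922]
q [-14.8   1.2  98.    2.7  63.3  36.3] t 10.9 | txyz [-0.19  0.28  0.39] w [-0.005  0.004 -0.   ]
24 [ 0.6367 -0.1049  0.1992]
q [-14.8   1.2  98.    2.7  63.3  36.3] t 10.9 | txyz [-0.82 -0.35 -0.63] w [-0.079  0.078 -0.   ]
30 [ 0.6245 -0.1034  0.2049]
q [-14.8   1.2  98.    2.7  63.3  36.3] t 10.9 | txyz [-1.52 -1.06 -1.55] w [-0.153  0.152 -0.   ]
36 [ 0.6118 -0.1019  0.2094]
q [-14.8   1.2  98.    2.7  63.3  36.3] t 10.9 | txyz [-2.29 -1.83 -2.36] w [-0.227  0.226 -0.   ]
42 [ 0.5987 -0.1003  0.2124]
q [-14.8   1.2  98.    2.7  63.3  36.3] t 10.9 | txyz [-3.11 -2.65 -3.05] w [-0.301  0.3   -0.   ]
48 [ 0.5854 -0.0986  0.2141]
q [-14.8   1.2  98.    2.7  63.3  36.3] t 10.9 | txyz [-3.98 -3.52 -3.61] w [-0.375  0.374 -0.   ]
```

View pics/p1.png

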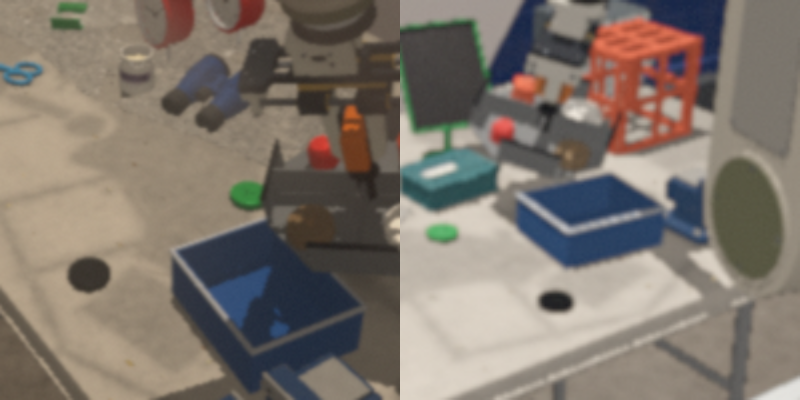

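The tray is tilted about 18° with its spout over the tin and everything still in place. I'm tilting further.

```bash
python3 -m creep '[{"tx":-0.3,"ty":0,"tz":-0.1,"wx":-0.026,"wy":0.026,"wz":0,"hand":0},{"tx":-0.5,"ty":-0.1,"tz":-0.3,"wx":-0.052,"wy":0.052,"wz":0,"hand":0},{"tx":-0.8,"ty":-0.3,"tz":-0.6,"wx":-0.079,"wy":0.078,"wz":0,"hand":0},{"tx":-1.1,"ty":-0.6,"tz":-1,"wx":-0.11,"wy":0.11,"wz":0,"hand":0},{"tx":-1.5,"ty":-1,"tz":-1.5,"wx":-0.153,"wy":0.152,"wz":0,"hand":0},{"tx":-1.9,"ty":-1.4,"tz":-2,"wx":-0.19,"wy":0.19,"wz":0,"hand":0},{"tx":-2.3,"ty":-1.8,"tz":-2.4,"wx":-0.227,"wy":0.226,"wz":0,"hand":0},{"tx":-2.3,"ty":-1.8,"tz":-2.4,"wx":-0.227,"wy":0.226,"wz":0,"hand":0},{"tx":-2.3,"ty":-1.8,"tz":-2.4,"wx":-0.227,"wy":0.226,"wz":0,"hand":0}]'
python3 - <<'E'
from h import *
for t in (36,42,48):pour(t)
a=read_camera("side")[150:350,250:450];b=read_camera("scene")[120:270,340:490]
cv2.imwrite("pics/p2.png",np.hstack([cv2.resize(a,(400,400)),cv2.resize(b,(400,400))])[:,:,::-1])
E
```

```text
time: 11.75
position: [0.6132, -0.1031, 0.2113]
orientation: [152.7, -24.6, 44.0]
ft_force: [1.2, -0.5, -2.6]
opening: 0.0239
grip_force: 30.0
36 [ 0.6118 -0.1019  0.2094]
q [-18.  -19.7 120.5   9.2  43.9  29.4] t 11.75 | txyz [-0.09 -0.25  0.07] w [ 0.002 -0.001 -0.   ]
42 [ 0.5987 -0.1003  0.2124]
q [-18.  -19.7 120.5   9.2  43.9  29.4] t 11.75 | txyz [-0.72 -0.87 -0.96] w [-0.072  0.073 -0.   ]
48 [ 0.5854 -0.0986  0.2141]
q [-18.  -19.7 120.5   9.2  43.9  29.4] t 11.75 | txyz [-1.42 -1.57 -1.88] w [-0.146  0.147 -0.   ]
```

View pics/p2.png

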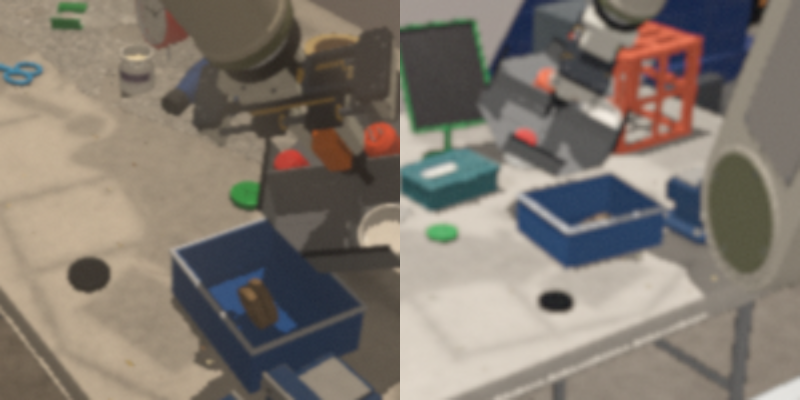

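Both medallions have dropped into the tin, at about (258,303) in the left crop. Their compartment is empty, while the cap, plug and lid remain. Now I level the tray.

```bash
python3 - <<'E'
from h import *
for t in (27,18,9,0):pour(t,sx=.03,sz=.10+.045*(1-t/36))
E
```

```text
27 [ 0.6307 -0.1042  0.2285]
q [-18.  -19.6 120.4   9.2  43.8  29.4] t 11.85 | txyz [ 1.66  1.48 -0.32] w [ 0.115 -0.113 -0.   ]
18 [ 0.6482 -0.1063  0.2297]
q [-18.  -19.6 120.4   9.2  43.8  29.4] t 11.85 | txyz [2.72 2.54 0.62] w [ 0.226 -0.224 -0.   ]
9 [ 0.664  -0.1083  0.2283]
q [-18.  -19.6 120.4   9.2  43.8  29.4] t 11.85 | txyz [3.57 3.38 1.67] w [ 0.337 -0.335 -0.   ]
0 [ 0.6776 -0.1099  0.2246]
q [-18.  -19.6 120.4   9.2  43.8  29.4] t 11.85 | txyz [4.2  4.01 2.78] w [ 0.448 -0.446 -0.   ]
```

```bash
python3 -m creep '[{"tx":0.5,"ty":0.4,"tz":-0.2,"wx":0.03,"wy":-0.03,"wz":0,"hand":0},{"tx":1.1,"ty":1,"tz":-0.3,"wx":0.07,"wy":-0.07,"wz":0,"hand":0},{"tx":1.7,"ty":1.5,"tz":-0.3,"wx":0.115,"wy":-0.113,"wz":0,"hand":0},{"tx":2.2,"ty":2,"tz":0.1,"wx":0.17,"wy":-0.17,"wz":0,"hand":0},{"tx":2.7,"ty":2.5,"tz":0.6,"wx":0.226,"wy":-0.224,"wz":0,"hand":0},{"tx":3.1,"ty":3,"tz":1.1,"wx":0.28,"wy":-0.28,"wz":0,"hand":0},{"tx":3.6,"ty":3.4,"tz":1.7,"wx":0.337,"wy":-0.335,"wz":0,"hand":0},{"tx":3.9,"ty":3.7,"tz":2.2,"wx":0.39,"wy":-0.39,"wz":0,"hand":0},{"tx":4.2,"ty":4,"tz":2.8,"wx":0.448,"wy":-0.446,"wz":0,"hand":0},{"tx":4.2,"ty":4,"tz":2.8,"wx":0.448,"wy":-0.446,"wz":0,"hand":0}]'
python3 - <<'E'
from h import *
go([.5155,.25,.225],[180,0,11])
E
```

```text
time: 12.68
position: [0.6789, -0.11, 0.2172]
orientation: [-179.6, 0.4, 38.0]
ft_force: [-1.2, -0.2, -7.5]
opening: 0.0238
grip_force: 30.0
q [-13.5  22.1  70.2  -0.   88.2  38.6] t 12.6833 | txyz [  9.26 -38.44  -0.54] w [-0.006  0.008  0.471]
```

```bash
python3 -m creep '[{"tx":0,"ty":0,"tz":-0.5,"wx":0,"wy":0,"wz":0,"hand":0},{"tx":0,"ty":0,"tz":-0.5,"wx":0,"wy":0,"wz":0,"hand":0},{"tx":0,"ty":0,"tz":-0.5,"wx":0,"wy":0,"wz":0,"hand":0},{"tx":0,"ty":0,"tz":-0.5,"wx":0,"wy":0,"wz":0,"hand":0}]'
python3 - <<'E'
from h import *
go([.5155,.25,.225],[180,0,11])
E
```

```text
time: 13.02
position: [0.6765, -0.1096, 0.2298]
orientation: [179.9, -0.2, 38.0]
ft_force: [-0.2, -0.1, -4.1]
opening: 0.024
grip_force: 30.0
q [-13.5  20.7  70.7   0.   88.4  38.5] t 13.0167 | txyz [  9.44 -38.25   0.41] w [ 0.002 -0.003  0.471]
```

```bash
python3 -m creep '[{"tx":0.2,"ty":-0.8,"tz":0,"wx":0,"wy":0,"wz":0.01,"hand":0},{"tx":0.5,"ty":-2.2,"tz":0,"wx":0,"wy":0,"wz":0.03,"hand":0},{"tx":1,"ty":-4.2,"tz":0,"wx":0,"wy":0,"wz":0.06,"hand":0},{"tx":1.6,"ty":-6.7,"tz":0,"wx":0,"wy":0,"wz":0.1,"hand":0},{"tx":2.3,"ty":-9.2,"tz":0,"wx":0,"wy":0,"wz":0.14,"hand":0},{"tx":2.9,"ty":-11.7,"tz":0,"wx":0,"wy":0,"wz":0.18,"hand":0},{"tx":3.5,"ty":-14.2,"tz":0,"wx":0,"wy":0,"wz":0.22,"hand":0},{"tx":4.1,"ty":-16.7,"tz":0,"wx":0,"wy":0,"wz":0.26,"hand":0},{"tx":4.6,"ty":-18.6,"tz":0,"wx":0,"wy":0,"wz":0.3,"hand":0},{"tx":4.9,"ty":-20,"tz":0,"wx":0,"wy":0,"wz":0.32,"hand":0}]'
python3 - <<'E'
from h import *
go([.5155,.25,.225],[180,0,11])
E
```

```text
time: 13.85
position: [0.5903, 0.0806, 0.2286]
orientation: [-179.9, -0.1, 19.6]
ft_force: [1.7, 0.6, -3.4]
opening: 0.0238
grip_force: 30.0
q [ 2.8  7.  86.8  0.1 86.2 73.2] t 13.85 | txyz [ -1.37 -18.47   0.38] w [-0.001 -0.002  0.149]
```

```bash
python3 -m creep '[{"tx":-0.1,"ty":-1.5,"tz":0,"wx":0,"wy":0,"wz":0.01,"hand":0},{"tx":-0.3,"ty":-4,"tz":0,"wx":0,"wy":0,"wz":0.04,"hand":0},{"tx":-0.5,"ty":-6.5,"tz":0,"wx":0,"wy":0,"wz":0.08,"hand":0},{"tx":-0.7,"ty":-9,"tz":0,"wx":0,"wy":0,"wz":0.12,"hand":0},{"tx":-0.9,"ty":-11.5,"tz":0,"wx":0,"wy":0,"wz":0.15,"hand":0},{"tx":-1.1,"ty":-14,"tz":0,"wx":0,"wy":0,"wz":0.15,"hand":0},{"tx":-1.2,"ty":-16,"tz":0,"wx":0,"wy":0,"wz":0.15,"hand":0},{"tx":-1.3,"ty":-17.3,"tz":0,"wx":0,"wy":0,"wz":0.15,"hand":0},{"tx":-1.3,"ty":-18,"tz":0,"wx":0,"wy":0,"wz":0.15,"hand":0},{"tx":-1.3,"ty":-18,"tz":0,"wx":0,"wy":0,"wz":0.15,"hand":0}]'
python3 - <<'E'
from h import *
go([.5155,.25,.09],[180,0,11])
E
```

```text
time: 14.68
position: [0.5183, 0.2444, 0.2282]
orientation: [-179.9, -0.0, 11.1]
ft_force: [-0.1, 0.3, -3.8]
opening: 0.0238
grip_force: 30.0
q [20.1  3.5 90.5  0.1 86.  98.9] t 14.6833 | txyz [-0.18 -0.58 13.82] w [-0.001 -0.001  0.002]
```

```bash
python3 -m creep '[{"tx":0,"ty":0,"tz":1,"wx":0,"wy":0,"wz":0,"hand":0},{"tx":0,"ty":0,"tz":3,"wx":0,"wy":0,"wz":0,"hand":0},{"tx":0,"ty":0,"tz":5,"wx":0,"wy":0,"wz":0,"hand":0},{"tx":0,"ty":0,"tz":7,"wx":0,"wy":0,"wz":0,"hand":0},{"tx":0,"ty":0,"tz":9,"wx":0,"wy":0,"wz":0,"hand":0},{"tx":0,"ty":0,"tz":10.5,"wx":0,"wy":0,"wz":0,"hand":0},{"tx":0,"ty":0,"tz":11.5,"wx":0,"wy":0,"wz":0,"hand":0},{"tx":0,"ty":0,"tz":12.5,"wx":0,"wy":0,"wz":0,"hand":0},{"tx":0,"ty":0,"tz":13,"wx":0,"wy":0,"wz":0,"hand":0},{"tx":0,"ty":0,"tz":13,"wx":0,"wy":0,"wz":0,"hand":0}]'
python3 -m creep '[{"tx":0,"ty":0,"tz":0.3,"wx":0,"wy":0,"wz":0,"hand":0},{"tx":0,"ty":0,"tz":0.6,"wx":0,"wy":0,"wz":0,"hand":0},{"tx":0,"ty":0,"tz":0.9,"wx":0,"wy":0,"wz":0,"hand":0},{"tx":0,"ty":0,"tz":0.9,"wx":0,"wy":0,"wz":0,"hand":0}]'
```

```text
time: 15.52
position: [0.5185, 0.2428, 0.0963]
orientation: [-180.0, 0.1, 11.0]
ft_force: [0.3, -0.5, -3.9]
opening: 0.024
grip_force: 30.0
time: 15.85
position: [0.5189, 0.2435, 0.0884]
orientation: [-180.0, 0.0, 11.1]
ft_force: [0.5, -0.5, -4.8]
opening: 0.024
grip_force: 30.0
```

```bash
python3 -m creep '[{"tx":0,"ty":0,"tz":0.2,"wx":0,"wy":0,"wz":0,"hand":0},{"tx":0,"ty":0,"tz":0.4,"wx":0,"wy":0,"wz":0,"hand":0},{"tx":0,"ty":0,"tz":0.4,"wx":0,"wy":0,"wz":0,"hand":0}]'
```

```text
time: 16.1
position: [0.5187, 0.2435, 0.0842]
orientation: [-180.0, 0.1, 11.1]
ft_force: [-0.1, -0.8, -3.4]
opening: 0.0241
grip_force: 30.0
```

```bash
python3 -m creep '[{"tx":0,"ty":0,"tz":0.1,"wx":0,"wy":0,"wz":0,"hand":0},{"tx":0,"ty":0,"tz":0.15,"wx":0,"wy":0,"wz":0,"hand":0},{"tx":0,"ty":0,"tz":0.15,"wx":0,"wy":0,"wz":0,"hand":2.6},{"tx":0,"ty":0,"tz":0.15,"wx":0,"wy":0,"wz":0,"hand":4},{"tx":0,"ty":0,"tz":0.15,"wx":0,"wy":0,"wz":0,"hand":6},{"tx":0,"ty":0,"tz":0.15,"wx":0,"wy":0,"wz":0,"hand":9.3},{"tx":0,"ty":0,"tz":0.15,"wx":0,"wy":0,"wz":0,"hand":9.3},{"tx":0,"ty":0,"tz":0.15,"wx":0,"wy":0,"wz":0,"hand":9.3},{"tx":0,"ty":0,"tz":0.15,"wx":0,"wy":0,"wz":0,"hand":9.3},{"tx":0,"ty":0,"tz":0.15,"wx":0,"wy":0,"wz":0,"hand":9.3}]'
python3 -m creep '[{"tx":0,"ty":0,"tz":-1,"wx":0,"wy":0,"wz":0,"hand":9.3},{"tx":0,"ty":0,"tz":-3,"wx":0,"wy":0,"wz":0,"hand":9.3},{"tx":0,"ty":0,"tz":-6,"wx":0,"wy":0,"wz":0,"hand":9.3},{"tx":0,"ty":0,"tz":-10,"wx":0,"wy":0,"wz":0,"hand":9.3},{"tx":0,"ty":0,"tz":-14,"wx":0,"wy":0,"wz":0,"hand":9.3},{"tx":0,"ty":0,"tz":-18,"wx":0,"wy":0,"wz":0,"hand":9.3},{"tx":0,"ty":0,"tz":-18,"wx":0,"wy":0,"wz":0,"hand":9.3},{"tx":0,"ty":0,"tz":-18,"wx":0,"wy":0,"wz":0,"hand":9.3}]'
python3 - <<'E'
from h import *
print(state()["ft_force"])
a=read_camera("side")[170:370,235:415];b=read_camera("scene")[150:290,300:490]
cv2.imwrite("pics/p3.png",np.hstack([cv2.resize(a,(400,444)),cv2.resize(b,(400,444))])[:,:,::-1])
E
```

```text
time: 16.93
position: [0.5189, 0.2435, 0.0831]
orientation: [-180.0, 0.0, 11.1]
ft_force: [0.7, 0.7, -0.2]
opening: 0.0681
grip_force: 0.0
time: 17.6
position: [0.5209, 0.2441, 0.2679]
orientation: [-179.9, -0.4, 11.1]
ft_force: [0.7, -0.2, -0.8]
opening: 0.093
grip_force: 0.0
[ 0.71122183 -0.21602921 -0.83604102]
```

View pics/p3.png

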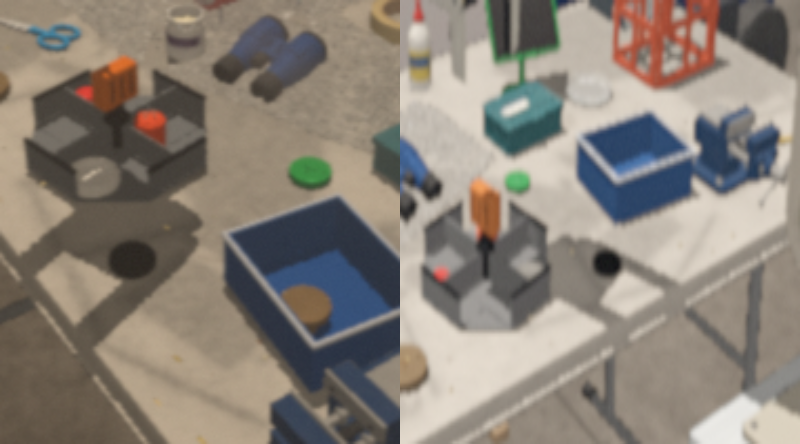

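The tray is flat and released with cap, plug and lid inside. The tin is upright with bronze at (303,305). I'm checking numerically, with the wrist camera above the tin, that both discs are there.

```bash
python3 -m creep '[{"tx":-2,"ty":3.4,"tz":-1,"wx":0,"wy":0,"wz":0,"hand":9.3},{"tx":-3.5,"ty":6.8,"tz":-1,"wx":0,"wy":0,"wz":0,"hand":9.3},{"tx":-5,"ty":10.2,"tz":-1,"wx":0,"wy":0,"wz":0,"hand":9.3},{"tx":-6.5,"ty":13.6,"tz":-1,"wx":0,"wy":0,"wz":0,"hand":9.3},{"tx":-8,"ty":17,"tz":-1,"wx":0,"wy":0,"wz":0,"hand":9.3},{"tx":-8.5,"ty":20.4,"tz":-1,"wx":0,"wy":0,"wz":0,"hand":9.3},{"tx":-8.5,"ty":23.8,"tz":-1,"wx":0,"wy":0,"wz":0,"hand":9.3},{"tx":-8.5,"ty":27.2,"tz":-1,"wx":0,"wy":0,"wz":0,"hand":9.3},{"tx":-8.5,"ty":29,"tz":-1,"wx":0,"wy":0,"wz":0,"hand":9.3},{"tx":-8.5,"ty":29,"tz":-1,"wx":0,"wy":0,"wz":0,"hand":9.3}]'
python3 - <<'E'
from h import *
p=camera_params("wrist");I=read_camera("wrist");h=cv2.cvtColor(I,cv2.COLOR_RGB2HSV)
t=-np.radians(7.3);ex=np.array([np.cos(t),np.sin(t),0]);ey=np.array([-np.sin(t),np.cos(t),0])
q=[proj("wrist",np.array([.5466,-.0937,.004])+a*.061*ex+b*.076*ey,p) for a,b in((1,1),(1,-1),(-1,-1),(-1,1))]
print(np.round(q))
k=np.zeros(h.shape[:2],np.uint8);cv2.fillPoly(k,[np.int32(q)],255)
m=cv2.inRange(h,(3,40,30),(30,255,255))&k
for c in cv2.findContours(m,0,1)[0]:
    if cv2.contourArea(c)>40:
        print(cv2.contourArea(c),cv2.boundingRect(c),cv2.minAreaRect(c))
        hull=cv2.convexHull(c);print("circ",cv2.minEnclosingCircle(c),"hull",cv2.contourArea(hull))
        (u,v),_=cv2.minEnclosingCircle(c);X=ray("wrist",(u,v),.02,p);T=p["world_to_cam"];z=(T[:3,:3]@X+T[:3,3])[2];print(X,"expected r at z.014/.024",330.7*.025/z, "area",np.pi*(330.7*.025/z)**2)
cv2.imwrite("pics/w5.png",I[:,:,::-1])
E
```

```text
time: 18.53
position: [0.4903, -0.0607, 0.2704]
orientation: [-179.9, 0.3, 10.8]
ft_force: [0.2, 0.1, -0.3]
opening: 0.0931
grip_force: 0.0
[[306.  52.]
 [427.  95.]
 [389. 189.]
 [276. 152.]]
1534.0 (324, 126, 43, 48) ((343.7000732421875, 149.6000213623047), (40.24921798706055, 48.746280670166016), 26.56505012512207)
circ ((343.12384033203125, 149.25228881835938), 24.550106048583984) hull 1564.5
[ 0.51760351 -0.09046516  0.02      ] expected r at z.014/.024 20.842383684951034 area 1364.7234237012972
```

```bash
python3 - <<'E'
from h import *
p=camera_params("wrist");a=np.linspace(0,6.28,60)
for top in(.014,.024):
    pts=np.array([proj("wrist",np.array([.5176+.025*np.cos(s),-.0905+.025*np.sin(s),z]),p) for s in a for z in(.004,top)],np.float32)
    print(top,cv2.contourArea(cv2.convexHull(pts)),cv2.minAreaRect(pts)[1],cv2.boundingRect(pts))
h=cv2.cvtColor(cv2.imread("pics/w5.png"),cv2.COLOR_BGR2GRAY);print(h[120:180:2,324:368:3])
E
```

```text
0.014 1353.827892567031 (41.361602783203125, 41.593955993652344) (323, 127, 43, 42)
0.024 1451.0395240089856 (43.22719955444336, 42.58907699584961) (323, 127, 44, 44)
[[117 117 116 117 117 116 114 114 113 113 113 115 115 114 113]
 [117 117 117 117 117 115 115 114 113 113 113 115 114 114 114]
 [117 118 117 117 116 115 115 111 112 113 113 115 114 114 114]
 [118 117 117 117 115 113 134 138 139 125 114 113 114 114 114]
 [117 117 116 115 125 164 163 163 161 157 149 115 114 113 113]
 [117 116 115 123 168 165 164 161 160 158 155 150 115 113 114]
 [116 115 115 170 168 165 162 160 159 157 154 152 141 113 113]
 [116 114 152 171 168 165 161 159 158 156 154 150 150 105 113]
 [116 115 172 169 168 165 161 159 157 156 153 150 150 139 110]
 [116 133 171 167 165 163 159 158 156 155 152 151 150 147  90]
 [117 161 167 165 163 160 159 157 155 154 153 152 149 148 106]
 [114 164 165 163 161 159 158 155 154 154 153 152 150 148 111]
 [116 162 161 160 159 157 156 154 154 154 152 151 150 148 129]
 [116 158 157 156 154 153 152 152 153 153 152 150 149 147 128]
 [113 156 156 154 151 150 149 149 152 150 149 149 1
[... 257 characters left out ...]
1 114]
 [149 148 150 149 148 148 146 145 144 143 144 146 144  96 113]
 [135 152 136 148 147 147 146 145 144 143 143 144 127 111 113]
 [123 151 146 140 147 146 145 145 143 142 143 142 104 114 113]
 [114 150 149 142 138 145 144 143 142 141 137 135 113 113 113]
 [115 142 148 148 140 129 136 132 134 134 142 133 112 113 112]
 [ 98 114 147 147 146 144 142 141 143 146 142 112 112 112 113]
 [ 76  80 106 143 144 144 143 144 144 143 111 111 111 112 113]
 [ 76  75  75 102 136 141 141 142 134 115 112 112 112 113 113]
 [ 76  76  74  74  79  91 100 103 113 113 113 112 112 114 113]
 [ 76  77  75  75  74  74  74  76  94 108 113 112 112 112 112]
 [ 92  78  76  75  74  75  74  75  74  76  93 104 112 112 112]]
```

The grey levels show a second disc rim sticking out from under the top one, so both medallions are stacked in the tin.

```bash
python3 -c "
from rig import *
print(job_done())"
```

```text
the job is handed in; nothing more can be done
None
```

I handed the job in at about 18.6 s of the 64 s; no verdict came back. The tin stands on its base with both medallions in it, the tray is back flat on the table and released with the lid, cap and plug inside, and the jar, binoculars and teal box were not touched.

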